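# Load the conductivity tester and start a run

### The job

Get the bench tester running: press its flush top hatch in until it springs open and leave it open, then lay every loose specimen bar from the bench flat on the floor of the well under it, none on end or on top of another. Then flip the cam lever out to free the measuring head, slide the head all the way over the well and flip the lever back in to lock it there. Last, push the sprung start plunger fully down for a moment and let it come back up, leaving the other things on the bench where they are.

Things in the scene. Friction and masses are not known exactly. Their poses are not given: they have to be found in the camera images.
- tester: White and blue bench instrument, fixed, 370 mm deep (x -170 to 200), 360 mm wide (y -160 to 200), flat top deck 110 mm above the bench. Origin on the bench (z = 0); its +x points away from its front (the front faces the robot), +y to the left, +z up. 'Tester frame' below means mm in this frame. A display 8 mm high is on the rear left of the deck (x 90 to 190, y 30 to 180).
- well (a point): Centre of the floor of the open-topped well under the hatch, tester frame (0, -60, 75); axes as the tester's. The well is 150 mm along x, 120 mm along y and 35 mm deep below the deck, with upright walls.
- hatch (a joint): Hatch angle, rad: 0 shut and caught, negative pressed in (stop at -0.07), 2.5 open, folded back to the rear. Grey panel 148 x 118 x 6 mm level with the deck, filling the well's mouth; hinge along its far edge (tester x 76, z 112). Press the front about 10 mm down to the stop (2 N; under 7 mm does not release it), then lift the tool: a spring swings it up and back in 1 to 3 s and it stays open.
- hatch_pad (a point): Centre of the black pad (28 x 50 mm) on top of the hatch near its front edge, the place to press: tester frame (-46, -60, 110) while shut. Moves with the hatch.
- head (a joint): Head travel, m: 0 parked at the left, 0.14 fully over the well (end stop). Slides towards tester -y, 2 N friction, stays where left; locked at either end while the cam lever is in. Aluminium slab 157 (x) x 126 (y) mm, underside 3 and top 25 mm above the deck; along its front a dark foot 172 mm long in y, 20 mm wide, 20 mm high, on a rail at tester x = -95.
- head_post (a point): Top centre of the black grip post in the middle of the head: diameter 22 mm, 40 mm tall, from 25 to 65 mm above the deck; at tester (0, 80, 175) when parked and (0, -60, 175) over the well.
- cam_lever (a joint): Angle of the cam lever in rad: 0 in = head locked, 1.2 out, towards the robot = head free (end stops at both). Stays where it is left; about 1.1 N at its tip turns it. It drives a pin between lugs on the head, so it goes fully back to 0 only with the head at (within some 3 mm of) one of its ends.
- lever_tip (a point): Top centre of the upright black post on the end of the cam lever: 16 mm diameter, 22 to 54 mm above the deck, 55 mm from the lever's upright axis at tester x -130, y 10. At lever angle a the post is at tester x = -130 + 55 sin(0.35 - a), y = 10 - 55 cos(0.35 - a), so it swings mainly along x. The lever arm is a 9 mm round bar, 22 to 31 mm above the deck.
- start_plunger (a joint): How far the start plunger is pushed in, m: 0 up, 0.014 fully down; springs back. Needs about 4 N to start and 12 N fully down.
- start_plunger_top (a point): Centre of the top of the start plunger, a plain steel button of diameter 28 mm, tester frame (-142, 170, 136) when up; pushes straight down. Its collar is 44 mm across and 12 mm high above the deck.
- weight: Bystander: brass weight, 30 mm diameter, 30 mm tall, standing among the bars. Origin: centre of its underside.
- jar: Bystander: small capped jar, 38 mm diameter, 50 mm tall. Origin: centre of its underside.
- screwdriver: Bystander: screwdriver lying on the bench near the robot. Origin: underside of its middle, x along it.
- bar1: Specimen bar of veined pale marble, 50 x 24 x 20 mm (its x, y, z), 20 to 90 g, lying loose on the bench to the right of the tester; two to four of the five bars are present. Origin: its centre, 10 mm above what it lies on.
- bar2: Specimen bar of red brick, 50 x 24 x 20 mm (its x, y, z), 20 to 90 g, lying loose on the bench to the right of the tester; two to four of the five bars are present. Origin: its centre, 10 mm above what it lies on.
- bar3: Specimen bar of bare aluminium, 50 x 24 x 20 mm (its x, y, z), 20 to 90 g, lying loose on the bench to the right of the tester; two to four of the five bars are present. Origin: its centre, 10 mm above what it lies on.
- bar4: Specimen bar of pale wood, 50 x 24 x 20 mm (its x, y, z), 20 to 90 g, lying loose on the bench to the right of the tester; two to four of the five bars are present. Origin: its centre, 10 mm above what it lies on.
- bar5: Specimen bar of white ceramic, 50 x 24 x 20 mm (its x, y, z), 20 to 90 g, lying loose on the bench to the right of the tester; two to four of the five bars are present. Origin: its centre, 10 mm above what it lies on.
There are look-alikes about, which are no part of the job. Of the things like the bar4, leave any that is orange, pink or purple; of the rest the smaller one is meant.

How it is judged (in metres and radians):
On the way, in this order (a step that is already met when the one before it is completed fails the run):
1. the hatch has been pressed in and has sprung open (value of joint hatch above 2 rad), for 0.2 s.
2. every specimen bar lies on the floor of the well (x of bar1 in the frame of well between -0.072 and 0.072 m and y of bar1 in the frame of well between -0.057 and 0.057 m and z of bar1 in the frame of well between 0 and 0.017 m and linear speed of each of bar1, bar2, bar3, bar4, bar5 below 0.03 m/s and x of bar2 in the frame of well between -0.072 and 0.072 m and y of bar2 in the frame of well between -0.057 and 0.057 m and z of bar2 in the frame of well between 0 and 0.017 m and x of bar3 in the frame of well between -0.072 and 0.072 m and y of bar3 in the frame of well between -0.057 and 0.057 m and z of bar3 in the frame of well between 0 and 0.017 m and x of bar4 in the frame of well between -0.072 and 0.072 m and y of bar4 in the frame of well between -0.057 and 0.057 m and z of bar4 in the frame of well between 0 and 0.017 m and x of bar5 in the frame of well between -0.072 and 0.072 m and y of bar5 in the frame of well between -0.057 and 0.057 m and z of bar5 in the frame of well between 0 and 0.017 m), for 0.2 s.
3. the head is slid fully over the well (within 4 mm of its stop) (value of joint head above 0.136 m), for 0.1 s.
4. the cam lever is back in, locking the head over the well (value of joint cam_lever below 0.15 rad and value of joint head above 0.136 m), for 0.2 s.
5. the start plunger is pushed fully down (at least 12.5 of 14 mm) (value of joint start_plunger above 0.0125 m), for 0.1 s.
At the end, for the whole second after the job is handed in: Hatch open (over 2.0 rad); every bar at rest on the well's floor, on a long side (centre under 17 mm above it); head within 4 mm of its stop over the well; cam lever in (under 0.15 rad); plunger up (under 3 mm); weight, jar and screwdriver within 40 mm of their places (all of step 2 and all of step 4 and value of joint hatch above 2 rad and value of joint start_plunger below 0.003 m and distance of each of weight, jar, screwdriver from where it was at the start of the episode below 0.04 m); the robot touches nothing.
It fails at once if the weight is knocked more than 40 mm from its place (distance of weight from where it was at the start of the episode above 0.04 m).
It fails at once if the jar is knocked more than 40 mm from its place (distance of jar from where it was at the start of the episode above 0.04 m).
It fails at once if the screwdriver is knocked more than 40 mm from its place (distance of screwdriver from where it was at the start of the episode above 0.04 m).
Of bar1, bar2, bar3, bar4, bar5 only 2 to 4 are there at a start; the rules pass over those that are not, and their reading is None.
At some moment in a run one of bar1, bar2, bar3, bar4, bar5 may be knocked a few centimetres aside while the robot is not near it.
Once in a run the grip may slacken for a moment while it holds something.
It also fails if it takes over 210 s, if anything falls off the work surface, if the arm or the gripper's body presses on something with over 40 N, if the wrist force passes 120 N, or if a joint passes its speed limit or range.

### The arm

A 6-joint arm with a two-finger parallel gripper is mounted at the origin on the work surface. World frame = base frame: x ahead of the robot, y to its left, z up, the work surface at z = 0. Lengths are in mm, angles in rad, forces in N, time in s.
With the tool pointing down it reaches from about 350 to 775 mm from the base axis. Payload 7.3 kg.
Tool frame: the origin (TCP) lies at the very end of the fingers, on their centre line; the grasp point (between the pads) lies 19 mm behind it; x points along the fingers, z is the direction in which the jaws open and shut, and the axes are right-handed (so a half turn about x gives the same grasp; the last joint's range is limited). The gripper opens to 92 mm and grips with 3 to 60 N. Pads are 19 mm wide; open, the fingers measure 130 mm over their backs; the gripper's body (75 mm by 190 mm) begins 47 mm behind the grasp point.
Start: joints at [-1.263, 0.342, 1.524, -0, 1.275, -0.146], TCP at [230.176, -471.873, 226.741] pointing down, gripper open.
Joint ranges: [-2.53, 2.53], [-0.77, 2.02], [0.04, 2.7], [-1, 4.14], [0.28, 2.66], [-3.11, 3.11]. Speed limits (rad/s): [2.57, 2.57, 3.14, 3.14, 3.14, 3.14].

### API

Orientations are given as [roll, pitch, yaw] about the fixed x, y, z axes, in that order (R = Rz(yaw) Ry(pitch) Rx(roll)).
In Python, from plant import * gives the robot as it stands.
- The arm moves only by the tool carry_out, never from a script. Its argument "rows" is a list of rows, each a list of 4 numbers: the shift along the world's x, y, z in mm, then the turn about the world's z in degrees. In form: [[x, y, z, twist], ...]. A call has 1 to 20 rows; each row is the pose to reach, as a shift and turn from the pose measured when the call began; what a row does not reach only later rows make up. A row lasts 1/12 s, in which the tool goes at most 41.7 mm and 7.16 degrees, less where a joint would pass 70% of its speed; a pose out of reach is approached as far as the arm can. A call with a gripper value outside its range is refused whole. "hand" is the finger opening in mm, from 0 to 91.8, set as the call begins (left out, the last holds). The fingers move at their own pace and stop on an object; the grip force is fixed at half the most. Time passes only in rows, so rows that repeat a pose let the fingers close. It gives the time, the measured TCP pose, the force and the opening at its end, in the units of the state.
- get_obs(): the state, without advancing time (a new reading comes with each control period).
- capture(name): name is "scene" or "side" or "wrist"; returns the picture (420x560x3 uint8, red, green, blue); there is no depth.
- camera_info(name): a dict with "camera_matrix" (3x3 intrinsics, pixels), "pose" (4x4, takes a point from camera to world coordinates); the wrist camera has in their place "mount" (4x4, takes a point from camera to tool coordinates, whose origin is the TCP and whose axes are the tool frame's). Camera axes: x right, y down, z forward; pixel columns grow to the right and rows downward; lengths in mm; the calibration is good to about 2 mm. The wrist camera is an equidistant fisheye: a pixel r from the principal point sees the ray r / f radians off the axis. A picture is of the moment at which its call begins: read the wrist's pose just before it. camera_info takes no time and is no camera call.
- close_job(): hands the job in, once; it reports no verdict.
The state is a dict: "time": time; "joint_positions": joint angles; "dq": joint speeds; "tau": joint torques, N m; "tool_pos": TCP position; "tcp_rot": TCP orientation; "contact_force": force on the tool from outside, world axes, zero at the start; "moment": the same for the moment, N m; "grip_width": finger opening in mm.
Only numpy, scipy, OpenCV 4.12 (cv2) and the standard library are available. Lean on these libraries where they do the work, as an engineer would, in place of code of your own. Each camera call takes 0.05 s, during which the arm holds its last target. There are 200 camera calls.

## Working session

There is one attempt and no reset: what is moved stays moved. The work goes in short steps, Python scripts to look and compute and a tool call to move; the robot and the scene stay as the last step left them, time stands still between calls to the robot, and variables do not carry over. Pictures are saved under pics/ and viewed, about 12 in all and at most 16, crops included, and the job is handed in when it is done.

Besides the shell and the picture viewer there is one more tool, called after "Request:" by a JSON object that holds its "method" and its "body", one argument or row to a line. carry_out: Moves the arm, as the interface text tells. Its arguments: {"type":"object","properties":{"rows":{"type":"array"},"hand":{"type":"number"}},"required":["rows"]}

```bash
mkdir -p pics; ls; python3 - <<'E'
from plant import *
import cv2,numpy as np
for n in("scene","side","wrist"):
    im=capture(n); cv2.imwrite(f"pics/{n}0.png",im[:,:,::-1])
    i=camera_info(n); print(n,{k:np.round(v,4).tolist() if not isinstance(v,str) else v for k,v in i.items()})
print(get_obs())
E
```

```text
pics
scene {'camera_matrix': [[471.645, 0.0, 277.2911], [0.0, 471.645, 214.895], [0.0, 0.0, 1.0]], 'pose': [[-0.8078, 0.3148, -0.4984, 1000.849], [0.5895, 0.4227, -0.6884, 605.1852], [-0.006, -0.8499, -0.527, 632.5485], [0.0, 0.0, 0.0, 1.0]]}
side {'camera_matrix': [[396.4447, 0.0, 277.144], [0.0, 396.4447, 213.2711], [0.0, 0.0, 1.0]], 'pose': [[0.9331, -0.2648, 0.2432, 347.7363], [-0.3595, -0.696, 0.6216, -539.0967], [0.0046, -0.6674, -0.7446, 725.9296], [0.0, 0.0, 0.0, 1.0]]}
wrist {'camera_matrix': [[325.1923, 0.0, 283.5807], [0.0, 325.1923, 205.1577], [0.0, 0.0, 1.0]], 'mount': [[0.0002, -0.293, 0.9561, -158.4572], [-0.0, -0.9561, -0.293, 79.403], [1.0, 0.0, -0.0002, -0.4954], [0.0, 0.0, 0.0, 1.0]]}
{'time': 0.15, 'joint_positions': array([-1.26298307e+00,  3.42573345e-01,  1.52476289e+00, -2.81965855e-05,
        1.27541168e+00, -1.46001307e-01]), 'dq': array([ 0.00110809, -0.00021223, -0.0032912 , -0.00100079, -0.00011529,
        0.00075009]), 'tau': array([ 8.79004783e-04, -4.31470942e+01, -2.44353640e+01,  7.17122597e-02,
        5.38049906e-02, -8.08260211e-05]), 'tool_pos': array([ 230.07997694, -471.57103739,  226.21119205]), 'tcp_rot': array([3.01892882, 1.56964075, 1.90195529]), 'contact_force': array([-0.76125854, -0.44498763, -0.09164832]), 'moment': array([-0.03141554, -0.03773688,  0.01763037]), 'grip_width': 92.26531176559098}
```

View pics/side0.png

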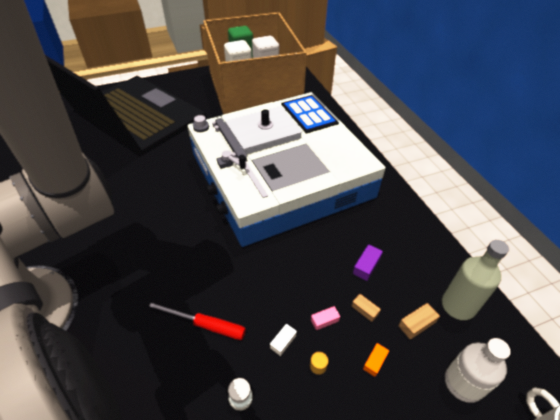

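View pics/wrist0.png

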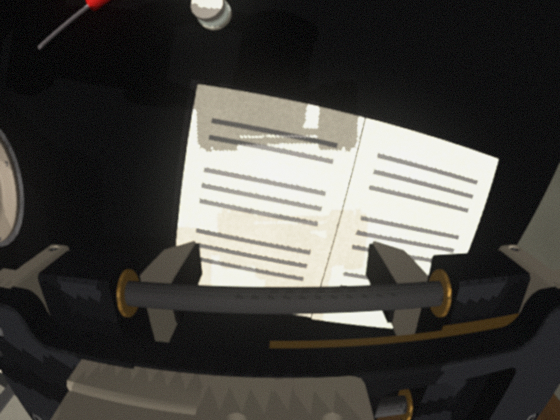

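View pics/scene0.png

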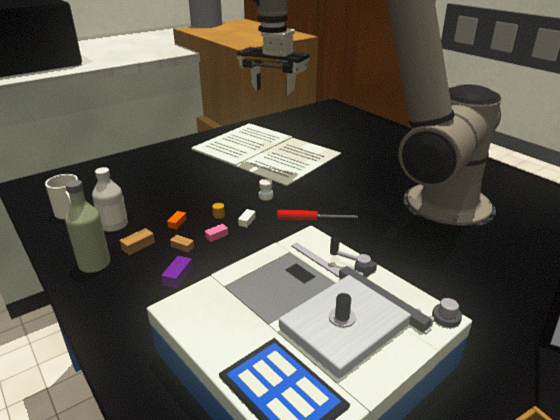

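Candidates for the wood bar (side view): small pale wood (366,307), larger wood (420,320), orange (376,360), pink (325,318) and purple (368,261). The small pale one fits, because the coloured ones are excluded and the other pale one is bigger. There is also a white bar at (283,339), which is marble or ceramic. I'll confirm these in an enlarged crop.

```bash
python3 - <<'E'
import cv2,numpy as np
s=cv2.imread("pics/side0.png")
a=cv2.resize(s[235:385,255:455],None,fx=4,fy=4,interpolation=cv2.INTER_CUBIC)
cv2.imwrite("pics/cropA.png",a)
b=cv2.resize(s[85:240,185:385],None,fx=3.8,fy=3.8,interpolation=cv2.INTER_CUBIC)
cv2.imwrite("pics/cropB.png",b)
E
```

```text
(no output)
```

View pics/cropA.png

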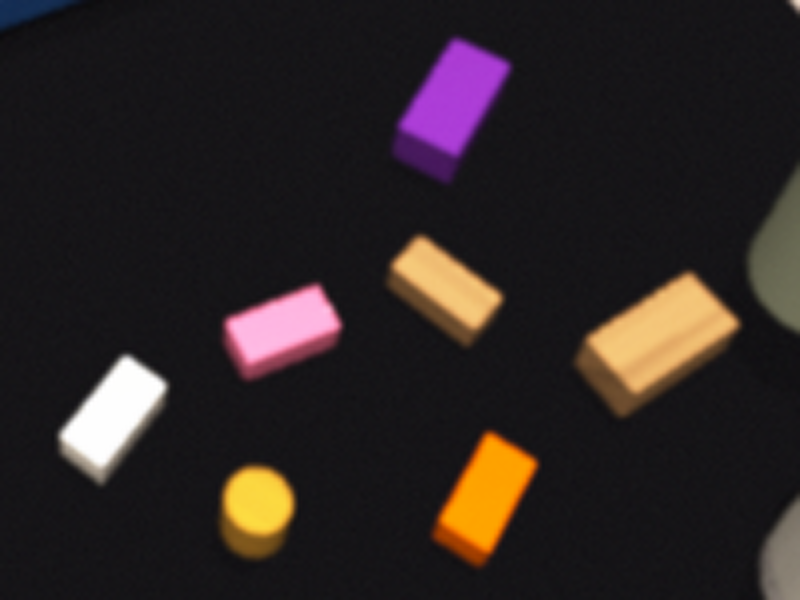

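View pics/cropB.png

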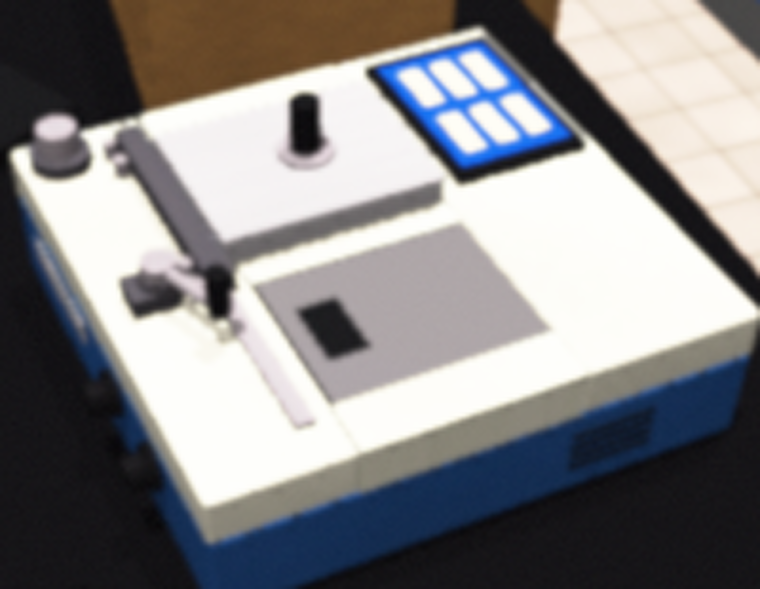

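The crop confirms two bars are present: the white one at side (283,339) and the small wood one at (366,307). I'll fit the tester pose and the bar poses.

```bash
cat >h.py <<'E'
from plant import *
import cv2,numpy as np
from scipy.optimize import least_squares
def proj(name,P):
    i=camera_info(name);T=np.linalg.inv(i["pose"]);K=i["camera_matrix"]
    q=(T[:3,:3]@np.asarray(P,float).T).T+T[:3,3];q=q@np.asarray(K).T;return q[:,:2]/q[:,2:]
def ray(name,uv,z):
    i=camera_info(name);T=np.array(i["pose"]);K=np.array(i["camera_matrix"])
    d=T[:3,:3]@np.linalg.inv(K)@np.array([uv[0],uv[1],1.]);t=(z-T[2,3])/d[2];return T[:3,3]+t*d
def wray(uv,z,obs):
    from scipy.spatial.transform import Rotation as R
    i=camera_info("wrist");K=np.array(i["camera_matrix"]);M=np.array(i["mount"])
    x=np.array([(uv[0]-K[0,2])/K[0,0],(uv[1]-K[1,2])/K[1,1]]);r=np.hypot(*x)
    d=np.r_[x/max(r,1e-9)*np.sin(r),np.cos(r)]
    W=R.from_euler("xyz",obs["tcp_rot"]).as_matrix()
    d=W@M[:3,:3]@d;o=obs["tool_pos"]+W@M[:3,3];return o+d*(z-o[2])/d[2]
E
python3 - <<'E'
from h import *
B=lambda p:(np.array(p)+.5)/3.8-.5+[185,85]
A=lambda p:(np.array(p)+.5)/4-.5+[255,235]
obj=np.array([[-170,-160,110],[200,-160,110],[-170,200,110],[-75,0,110],[75,0,110],[75,-120,110],[-75,-120,110],[90,180,118],[190,30,118],[90,30,118],[0,80,175],[-142,170,136]],float)
px=B([[205,510],[758,312],[12,155],[255,285],[460,222],[550,328],[332,402],[368,70],[583,145],[460,180],[305,97],[55,123]])
def f(p,full=False):
    c,s=np.cos(p[2]),np.sin(p[2]);W=obj@np.array([[c,-s,0],[s,c,0],[0,0,1]]).T+[p[0],p[1],0]
    return proj("side",W)-px
r=least_squares(lambda p:f(p).ravel(),[500,100,0],loss="soft_l1");print(r.x,np.round(f(r.x),1).tolist())
def W(p,t=r.x):
    c,s=np.cos(t[2]),np.sin(t[2]);return np.array([c*p[0]-s*p[1]+t[0],s*p[0]+c*p[1]+t[1],p[2]])
np.save("t.npy",r.x)
for n,p in dict(pad=(-46,-60,110),well=(0,-60,75),post=(0,80,175),post2=(0,-60,175),tip0=(-130+55*np.sin(.35),10-55*np.cos(.35),164),tip1=(-130+55*np.sin(-.85),10-55*np.cos(.85),164),pl=(-142,170,136)).items():print(n,W(p).round(1), np.linalg.norm(W(p)[:2]).round())
for n,q in dict(white=[[128,355],[168,385],[100,465],[60,435]],wood=[[420,236],[503,298],[470,330],[390,268]],weight=[[258,500]]).items():
    w=np.array([ray("side",u,30 if n=="weight" else 20) for u in A(q)]);print(n,w.mean(0).round(1),end=" ")
    if len(w)>1: 
        e=[w[(k+1)%4]-w[k] for k in range(4)];print([(np.linalg.norm(x).round(1),np.degrees(np.arctan2(x[1],x[0])).round(1)) for x in e])
print()
for n,u,z in(("pink",(325,316),20),("orange",(377,358),20),("jar",(239,385),50),("purple",(368,260),20),("bigwood",(420,317),25)):print(n,ray("side",u,z).round())
E
```

```text
[6.26044116e+02 1.64179673e+02 7.85303804e-02] [[-0.3, -0.8], [1.6, 0.2], [-1.0, -1.3], [-1.4, -0.3], [0.3, -0.6], [1.4, 1.0], [-0.3, 1.2], [-1.6, -1.3], [1.6, -1.1], [0.1, -0.4], [-0.2, 0.5], [0.2, 2.1]]
pad [584.9 100.8 110. ] 594.0
well [630.8 104.4  75. ] 639.0
post [619.8 243.9 175. ] 666.0
post2 [630.8 104.4 175. ] 639.0
tip0 [518.5 113.9 164. ] 531.0
tip1 [457.3 124.5 164. ] 474.0
pl [471.1 322.5 136. ] 571.0
white [ 477.3 -243.5   20. ] [(np.float64(24.1), np.float64(-60.2)), (np.float64(50.5), np.float64(-150.9)), (np.float64(23.2), np.float64(121.4)), (np.float64(51.1), np.float64(30.1))]
wood [ 654.8 -240.8   20. ] [(np.float64(50.0), np.float64(-64.9)), (np.float64(25.6), np.float64(-159.0)), (np.float64(48.2), np.float64(114.8)), (np.float64(25.2), np.float64(25.0))]
weight [ 519.3 -309.6   30. ] 
pink [ 569. -233.   20.]
orange [ 621. -341.   20.]
jar [ 373. -307.   50.]
purple [ 713. -147.   20.]
bigwood [ 737. -302.   25.]
```

```bash
cat >>h.py <<'E'
from scipy.spatial.transform import Rotation as R
def yaw():
    z=R.from_euler("xyz",get_obs()["tcp_rot"]).as_matrix()[:,2];return np.degrees(np.arctan2(z[1],z[0]))
def st():
    o=get_obs();print(round(o["time"],2),o["tool_pos"].round(1),"jawyaw",round(yaw(),1),"F",o["contact_force"].round(1),"w",round(o["grip_width"],1),"q",o["joint_positions"].round(2))
E
python3 -c "
from h import *
st();print(R.from_euler('xyz',get_obs()['tcp_rot']).as_matrix().round(3))"
```

```text
0.15 [ 230.1 -471.6  226.2] jawyaw -64.0 F [-0.8 -0.4 -0.1] w 92.3 q [-1.26  0.34  1.52 -0.    1.28 -0.15]
[[-0.     0.899  0.438]
 [ 0.001  0.438 -0.899]
 [-1.     0.    -0.001]]
```

Request:
{"method": "carry_out", "body": {
  "rows": [
    [100, 160, 10, -10],
    [240, 385, 10, -20],
    [355, 572, 10, -21.5],
    [355, 572, 10, -21.5],
    [355, 572, 10, -21.5],
    [355, 572, 10, -21.5],
    [355, 572, 10, -21.5],
    [355, 572, 10, -21.5],
    [355, 572, 10, -21.5],
    [355, 572, 10, -21.5],
    [355, 572, 10, -21.5],
    [355, 572, 10, -21.5],
    [355, 572, 10, -21.5],
    [355, 572, 10, -21.5],
    [355, 572, 10, -21.5],
    [355, 572, 10, -21.5],
    [355, 572, 10, -21.5],
    [355, 572, 10, -21.5],
    [355, 572, 10, -21.5],
    [355, 572, 10, -21.5]
  ],
  "hand": 0
}}

```text
time: 1.82
tool_pos: [584.5, 99.6, 235.9]
tcp_rot: [-2.156, 1.57, 2.634]
contact_force: [-0.6, 0.2, -0.7]
grip_width: 0.6
```

```bash
python3 - <<'E'
from h import *
st();im=capture("wrist");cv2.imwrite("pics/w1.png",im[:,:,::-1]);o=get_obs()
# predicted features
t=np.load("t.npy");c,s=np.cos(t[2]),np.sin(t[2])
W=R.from_euler("xyz",o["tcp_rot"]).as_matrix();i=camera_info("wrist");M=np.array(i["mount"]);K=np.array(i["camera_matrix"])
for n,p in dict(padc=(-46,-60,110),padFL=(-60,-35,110),hFL=(-75,0,110),hFR=(-75,-120,110),tip=(-111,-41.7,164),post=(0,80,175)).items():
    w=np.array([c*p[0]-s*p[1]+t[0],s*p[0]+c*p[1]+t[1],p[2]]);q=M[:3,:3].T@(W.T@(w-o["tool_pos"])-M[:3,3])
    th=np.arctan2(np.hypot(q[0],q[1]),q[2]);u=q[:2]/np.hypot(q[0],q[1])*th*K[0,0]+K[:2,2];print(n,u.round(1))
E
```

```text
1.82 [584.5  99.6 235.9] jawyaw -85.5 F [-0.6  0.2 -0.7] w 0.6 q [0.04 0.46 1.31 0.   1.37 1.53]
padc [282.6 196.1]
padFL [255.6 210.8]
hFL [219.4 225.8]
hFR [346.1 225.7]
tip [260.5 289.5]
post [ 99.1 162. ]
```

View pics/w1.png

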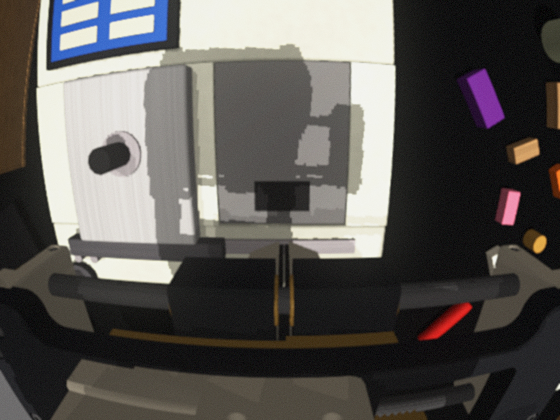

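The wrist view shows the pad at (282,195) and the hatch corners at (219,224) and (347,225). All are within 1 to 2 px of prediction, so the pose is good. I'll press.

Request:
{"method": "carry_out", "body": {
  "rows": [
    [0, 1, -40, 0],
    [0, 1, -80, 0],
    [0, 1, -115, 0],
    [0, 1, -122, 0],
    [0, 1, -128, 0],
    [0, 1, -133, 0],
    [0, 1, -136, 0],
    [0, 1, -136, 0],
    [0, 1, -136, 0]
  ]
}}

```text
time: 2.62
tool_pos: [585.9, 100.0, 102.2]
tcp_rot: [1.683, 1.567, 0.189]
contact_force: [-0.8, -2.6, 3.0]
grip_width: 0.4
```

Request:
{"method": "carry_out", "body": {
  "rows": [
    [0, 0, -4, 0],
    [0, 0, -5, 0],
    [0, 0, -5, 0]
  ]
}}

```text
time: 2.87
tool_pos: [586.1, 99.9, 101.4]
tcp_rot: [1.557, 1.565, 0.063]
contact_force: [-11.7, -3.5, 22.4]
grip_width: 0.5
```

Request:
{"method": "carry_out", "body": {
  "rows": [
    [0, 0, 40, 0],
    [0, 0, 80, 0],
    [-20, -5, 120, 0],
    [-50, -20, 150, 0],
    [-90, -60, 150, 0],
    [-90, -60, 150, 0],
    [-90, -100, 150, 0],
    [-90, -140, 150, 0],
    [-90, -180, 150, 0],
    [-90, -220, 150, 0],
    [-90, -260, 150, 0],
    [-90, -300, 150, 0],
    [-90, -300, 150, 0],
    [-90, -300, 150, 0]
  ],
  "hand": 91
}}

```text
time: 4.03
tool_pos: [496.2, -202.0, 251.8]
tcp_rot: [1.497, 1.563, -0.001]
contact_force: [-0.3, 0.4, 0.9]
grip_width: 88.4
```

```bash
python3 - <<'E'
from h import *
st();im=capture("wrist");cv2.imwrite("pics/w2.png",im[:,:,::-1]);s=capture("side");cv2.imwrite("pics/s2.png",s[:,:,::-1])
cv2.imwrite("pics/c2.png",np.hstack([cv2.resize(im,(400,300)),cv2.resize(s,(400,300))])[:,:,::-1])
E
```

```text
4.03 [ 496.2 -202.   251.8] jawyaw -85.8 F [-0.3  0.4  0.9] w 88.4 q [-0.53  0.34  1.46  0.    1.34  0.96]
```

View pics/c2.png

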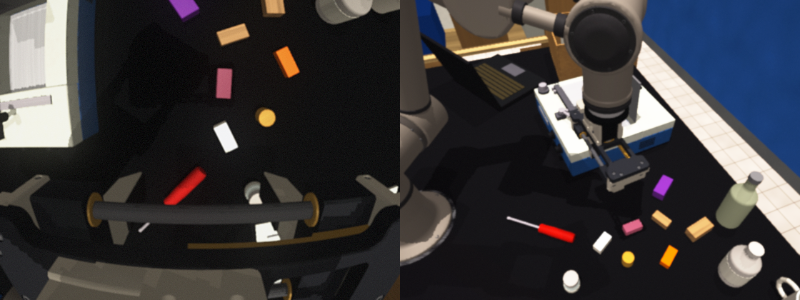

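```bash
cat >>h.py <<'E'
def rect(im,m,z,o):
    n,l,s,c=cv2.connectedComponentsWithStats(m.astype(np.uint8))
    for k in range(1,n):
        if s[k,4]<300 or s[k,4]>6000: continue
        cn,_=cv2.findContours((l==k).astype(np.uint8),0,2)
        w=np.array([wray(p[0],z,o)[:2] for p in max(cn,key=len)],np.float32)
        r=cv2.minAreaRect(w);(a,b),(ww,hh),g=r
        if ww<hh: ww,hh,g=hh,ww,g+90
        print("px",c[k].round(),"xy",round(a,1),round(b,1),"size",round(ww,1),round(hh,1),"long axis deg",round((g+90)%180-90,1))
E
python3 - <<'E'
from h import *
im=cv2.imread("pics/w2.png");o=get_obs();h=cv2.cvtColor(im,cv2.COLOR_BGR2HSV)
roi=np.zeros(im.shape[:2],bool);roi[:240,180:400]=1
print("white");rect(im,roi&(h[...,2]>130)&(h[...,1]<60),20,o)
print("wood");rect(im,roi&(h[...,2]>100)&(h[...,1]>60)&(h[...,1]<170)&(h[...,0]>8)&(h[...,0]<25),20,o)
E
```

```text
white
px [316. 192.] xy 477.5 -240.5 size 51.5 25.4 long axis deg 32.1
wood
px [385.   9.] xy 717.5 -306.3 size 34.7 26.2 long axis deg -78.7
px [326.  48.] xy 655.9 -236.8 size 51.2 25.4 long axis deg -64.3
px [373. 165.] xy 518.4 -309.6 size 27.2 25.6 long axis deg -88.4
```

Request:
{"method": "carry_out", "body": {
  "rows": [
    [-10, -20, -20, 7],
    [-19, -40, -60, 14],
    [-19, -40, -100, 21],
    [-19, -40, -140, 26.8],
    [-19, -40, -175, 26.8],
    [-19, -40, -200, 26.8],
    [-19, -40, -225, 26.8],
    [-19, -40, -240, 26.8],
    [-19, -40, -248, 26.8],
    [-19, -40, -248, 26.8]
  ],
  "hand": 46
}}

```text
time: 4.97
tool_pos: [477.1, -237.6, 2.8]
tcp_rot: [1.923, 1.564, 0.899]
contact_force: [-0.9, 0.7, 0.1]
grip_width: 46.3
```

Request:
{"method": "carry_out", "body": {
  "rows": [
    [0, 0, 0, 0],
    [0, 0, 0, 0],
    [0, 0, 0, 0],
    [0, 0, 0, 0],
    [0, 0, 0, 0],
    [0, 0, 30, 0],
    [0, 0, 70, 0],
    [0, 0, 110, 0],
    [0, 0, 150, 0],
    [0, 0, 190, 0],
    [0, 0, 225, 0],
    [0, 0, 225, 0]
  ],
  "hand": 0
}}

```text
time: 5.97
tool_pos: [479.7, -239.4, 235.8]
tcp_rot: [0.861, 1.555, -0.162]
contact_force: [0.1, -0.8, -1.1]
grip_width: 24.0
```

Request:
{"method": "carry_out", "body": {
  "rows": [
    [20, 35, 10, -6],
    [40, 70, 10, -12],
    [60, 105, 10, -18],
    [80, 140, 10, -24],
    [100, 175, 10, -26.5],
    [120, 210, 10, -26.5],
    [140, 245, 10, -26.5],
    [160, 282, 10, -26.5],
    [175, 308, 10, -26.5],
    [185, 326, 10, -26.5],
    [185, 326, 10, -26.5],
    [185, 326, 10, -26.5],
    [185, 326, 10, -26.5]
  ]
}}

```text
time: 7.05
tool_pos: [664.1, 85.8, 245.2]
tcp_rot: [0.783, 1.556, -0.703]
contact_force: [-0.4, -1.0, -0.8]
grip_width: 23.3
```

```bash
python3 - <<'E'
from h import *
st();im=capture("wrist");cv2.imwrite("pics/w3.png",im[:,:,::-1])
E
```

```text
7.05 [664.1  85.8 245.2] jawyaw -85.2 F [-0.4 -1.  -0.8] w 23.3 q [ 0.02  0.6   1.05 -0.01  1.48  1.51]
```

View pics/w3.png

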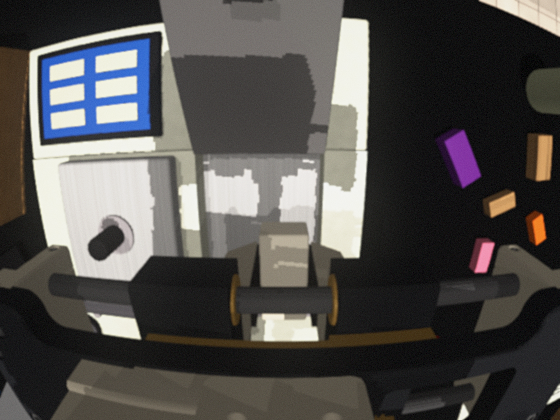

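The hatch is open: the panel is folded back at (250,80) and the well is visible at (262,205). The bar is held at (283,255), so I'll lower it.

Request:
{"method": "carry_out", "body": {
  "rows": [
    [1, 1, -40, 0],
    [1, 1, -80, 0],
    [1, 1, -115, 0],
    [1, 1, -140, 0],
    [1, 1, -155, 0],
    [1, 1, -163, 0],
    [1, 1, -166, 0],
    [1, 1, -166, 0],
    [1, 1, -166, 0]
  ]
}}

```text
time: 7.85
tool_pos: [666.0, 85.9, 81.1]
tcp_rot: [0.908, 1.553, -0.58]
contact_force: [0.3, 0.1, 0.9]
grip_width: 23.7
```

Request:
{"method": "carry_out", "body": {
  "rows": [
    [0, 0, 0, 0],
    [0, 0, 0, 0],
    [0, 0, 0, 0],
    [0, 0, 0, 0],
    [0, 0, 30, 0],
    [0, 0, 70, 0],
    [0, 0, 110, 0],
    [0, 0, 150, 0],
    [0, 0, 170, 0],
    [0, 0, 170, 0]
  ],
  "hand": 36
}}

```text
time: 8.68
tool_pos: [668.2, 86.1, 258.3]
tcp_rot: [1.146, 1.543, -0.342]
contact_force: [1.4, -0.4, 0.2]
grip_width: 36.1
```

Request:
{"method": "carry_out", "body": {
  "rows": [
    [0, -40, 0, 5],
    [0, -80, 0, 10],
    [-10, -120, 0, 15],
    [-20, -160, 0, 20],
    [-30, -200, 0, 21],
    [-40, -240, 0, 21],
    [-50, -275, 0, 21],
    [-50, -300, 0, 21],
    [-50, -300, 0, 21],
    [-50, -300, 0, 21]
  ]
}}

```text
time: 9.52
tool_pos: [617.6, -215.3, 257.0]
tcp_rot: [1.185, 1.544, 0.061]
contact_force: [0.0, 0.6, 0.5]
grip_width: 35.9
```

```bash
python3 - <<'E'
from h import *
st();o=get_obs();im=capture("wrist")[:,:,::-1].copy();cv2.imwrite("pics/w4.png",im);h=cv2.cvtColor(im,cv2.COLOR_BGR2HSV)
roi=np.zeros(im.shape[:2],bool);roi[:290]=1
rect(im,roi&(h[...,2]>100)&(h[...,1]>60)&(h[...,1]<170)&(h[...,0]>8)&(h[...,0]<25),20,o)
E
```

```text
9.52 [ 617.6 -215.3  257. ] jawyaw -64.4 F [0.  0.6 0.5] w 35.9 q [-0.46  0.56  1.1   0.01  1.46  0.66]
px [388. 125.] xy 737.7 -306.0 size 71.2 35.0 long axis deg 10.4
px [314. 159.] xy 656.6 -239.8 size 51.1 24.9 long axis deg -64.1
```

View pics/w4.png

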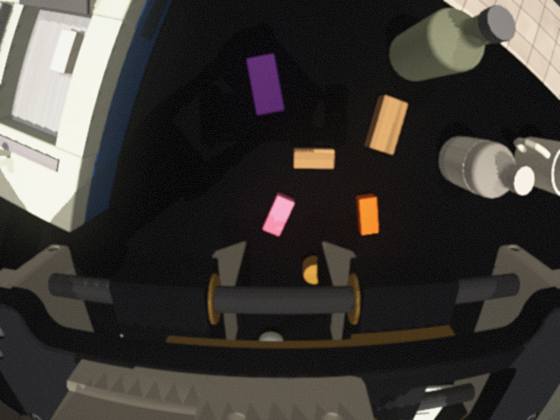

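The wrist view shows the white bar flat in the well at (65,50). The small wood bar is at (314,159), with the larger wood at (388,125). Now the wood bar.

Request:
{"method": "carry_out", "body": {
  "rows": [
    [10, -8, 0, 7],
    [20, -16, 0, 14],
    [30, -20, 0, 21],
    [39, -25, -20, 28],
    [39, -25, -40, 35],
    [39, -25, -60, 42],
    [39, -25, -80, 49],
    [39, -25, -100, 56],
    [39, -25, -120, 63],
    [39, -25, -140, 70],
    [39, -25, -160, 77],
    [39, -25, -180, 84],
    [39, -25, -195, 90],
    [39, -25, -205, 90],
    [39, -25, -225, 90],
    [39, -25, -243, 90],
    [39, -25, -252, 90],
    [39, -25, -254, 90],
    [39, -25, -254, 90]
  ],
  "hand": 46
}}

```text
time: 11.15
tool_pos: [657.0, -238.1, 3.0]
tcp_rot: [1.215, 1.543, 1.663]
contact_force: [0.5, 0.2, -0.0]
grip_width: 45.9
```

```bash
python3 - <<'E'
from h import *
st();o=get_obs();im=capture("wrist")[:,:,::-1].copy();cv2.imwrite("pics/w5.png",im);h=cv2.cvtColor(im,cv2.COLOR_BGR2HSV)
roi=np.ones(im.shape[:2],bool)
rect(im,roi&(h[...,2]>100)&(h[...,1]>60)&(h[...,1]<170)&(h[...,0]>8)&(h[...,0]<25),20,o)
E
```

```text
11.15 [ 657.  -238.1    3. ] jawyaw 25.7 F [ 0.5  0.2 -0. ] w 45.9 q [-0.47  0.88  1.2   0.03  1.08 -0.93]
px [280. 251.] xy 650.4 -228.6 size 36.7 25.0 long axis deg -64.6
px [ 37. 247.] xy 513.2 -299.5 size 59.4 8.9 long axis deg 46.9
px [196. 298.] xy 622.1 -271.9 size 33.2 8.9 long axis deg -69.0
px [371. 297.] xy 705.3 -232.5 size 33.7 8.5 long axis deg -58.0
px [338. 339.] xy 702.2 -264.3 size 176.9 10.7 long axis deg 25.2
```

Request:
{"method": "carry_out", "body": {
  "rows": [
    [0, 0, 0, 0],
    [0, 0, 0, 0],
    [0, 0, 0, 0],
    [0, 0, 0, 0],
    [0, 0, 0, 0],
    [0, 0, 30, 0],
    [0, 0, 70, 0],
    [0, 0, 110, 0],
    [0, 0, 150, 0],
    [0, 0, 190, 0],
    [0, 0, 235, 0],
    [0, 0, 235, 0],
    [0, 0, 235, 0]
  ],
  "hand": 0
}}

```text
time: 12.28
tool_pos: [658.7, -239.2, 243.3]
tcp_rot: [0.869, 1.547, 1.317]
contact_force: [0.4, -1.3, -1.5]
grip_width: 23.6
```

Request:
{"method": "carry_out", "body": {
  "rows": [
    [-6, 35, 5, 7],
    [-12, 70, 5, 14],
    [-18, 105, 5, 21],
    [-24, 140, 5, 28],
    [-30, 175, 5, 35],
    [-36, 210, 5, 42],
    [-42, 245, 5, 49],
    [-48, 280, 5, 56],
    [-55, 315, 5, 63],
    [-62, 345, 5, 68.8],
    [-62, 353, 5, 68.8],
    [-62, 353, 5, 68.8],
    [-62, 353, 5, 68.8],
    [-62, 353, 5, 68.8]
  ]
}}

```text
time: 13.45
tool_pos: [596.8, 112.4, 247.3]
tcp_rot: [0.926, 1.546, 2.573]
contact_force: [-0.1, -0.7, -0.5]
grip_width: 23.5
```

```bash
python3 - <<'E'
from h import *
st();im=capture("wrist")[:,:,::-1].copy();cv2.imwrite("pics/w6.png",im)
E
```

```text
13.45 [596.8 112.4 247.3] jawyaw 94.3 F [-0.1 -0.7 -0.5] w 23.5 q [ 0.05  0.49  1.23  0.01  1.44 -1.6 ]
```

View pics/w6.png

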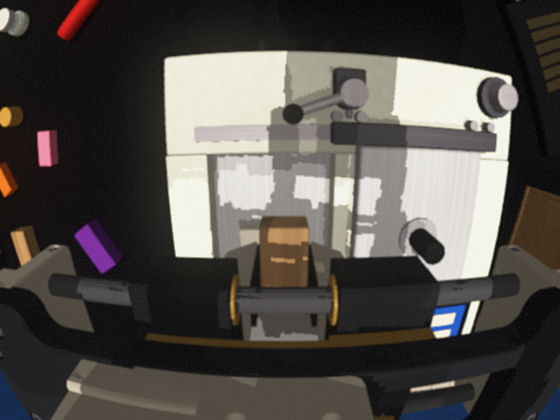

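Request:
{"method": "carry_out", "body": {
  "rows": [
    [0, 1, -40, 0],
    [0, 1, -80, 0],
    [0, 1, -115, 0],
    [0, 1, -140, 0],
    [0, 1, -155, 0],
    [0, 1, -165, 0],
    [0, 1, -169, 0],
    [0, 1, -169, 0],
    [0, 1, -169, 0]
  ]
}}

```text
time: 14.25
tool_pos: [597.7, 112.1, 79.4]
tcp_rot: [0.871, 1.548, 2.515]
contact_force: [0.2, 0.1, -0.8]
grip_width: 23.8
```

Request:
{"method": "carry_out", "body": {
  "rows": [
    [0, 0, 0, 0],
    [0, 0, 0, 0],
    [0, 0, 0, 0],
    [0, 0, 0, 0],
    [0, 0, 30, 0],
    [0, 0, 70, 0],
    [0, 0, 110, 0],
    [0, 0, 150, 0],
    [0, 0, 180, 0],
    [0, 0, 180, 0]
  ],
  "hand": 34
}}

```text
time: 15.08
tool_pos: [600.3, 112.4, 267.2]
tcp_rot: [0.293, 1.556, 1.937]
contact_force: [1.2, -0.2, 0.8]
grip_width: 34.0
```

```bash
python3 - <<'E'
from h import *
st();im=capture("scene");s=capture("side");w=capture("wrist")
cv2.imwrite("pics/c7.png",np.vstack([np.hstack([cv2.resize(im[190:400,130:410],(400,300)),cv2.resize(s[80:245,180:400],(400,300))]),np.hstack([cv2.resize(w,(400,300)),cv2.resize(s,(400,300))])])[:,:,::-1])
E
```

```text
15.08 [600.3 112.4 267.2] jawyaw 94.2 F [ 1.2 -0.2  0.8] w 34.0 q [ 0.05  0.48  1.2   0.01  1.47 -1.59]
```

View pics/c7.png

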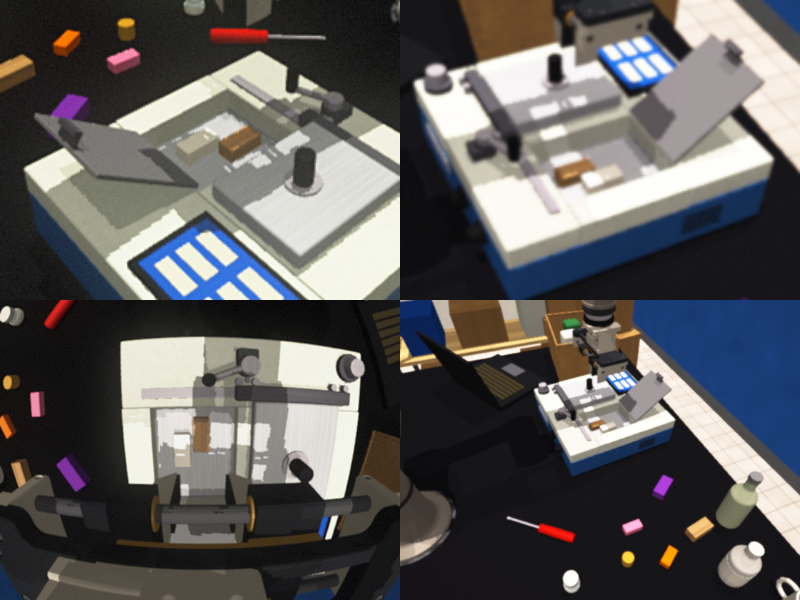

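All views agree: the wood and white bars lie side by side flat in the well, the hatch is open, and the bystanders are undisturbed. Next is the lever: straddle its post with the jaws along x.

Request:
{"method": "carry_out", "body": {
  "rows": [
    [-10, 0, 0, -7],
    [-20, 0, 0, -14],
    [-30, 0, 0, -21],
    [-40, 0, 0, -28],
    [-50, 0, 0, -35],
    [-60, 0, 0, -42],
    [-70, 0, 0, -49],
    [-80, 0, 0, -56],
    [-82, 1.5, 0, -63],
    [-82, 1.5, 0, -70],
    [-82, 1.5, -10, -77],
    [-82, 1.5, -20, -84],
    [-82, 1.5, -30, -89.7],
    [-82, 1.5, -30, -89.7],
    [-82, 1.5, -30, -89.7]
  ],
  "hand": 40
}}

```text
time: 16.48
tool_pos: [514.4, 113.6, 227.0]
tcp_rot: [1.043, 1.55, 1.125]
contact_force: [-0.0, 0.1, 1.0]
grip_width: 40.1
```

```bash
python3 - <<'E'
from h import *
st();w=capture("wrist");s=capture("side")
cv2.imwrite("pics/c8.png",np.hstack([cv2.resize(w,(400,300)),cv2.resize(s[60:225,160:380],(400,300))])[:,:,::-1])
E
```

```text
16.48 [514.4 113.6 227. ] jawyaw 4.7 F [-0.   0.1  1. ] w 40.1 q [ 0.06  0.34  1.53  0.02  1.26 -0.03]
```

View pics/c8.png

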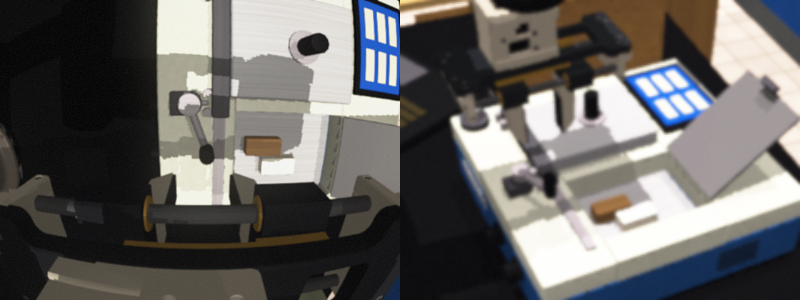

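```bash
python3 -c "
from h import *
o=get_obs();print(wray((288,214),164,o))"
```

```text
[518.66864874 120.02665126 164.        ]
```

Request:
{"method": "carry_out", "body": {
  "rows": [
    [4, 2, -30, 0],
    [4, 2, -55, 0],
    [4, 2, -72, 0],
    [4, 2, -82, 0],
    [4, 2, -82, 0]
  ]
}}

```text
time: 17.0
tool_pos: [518.4, 115.5, 144.8]
tcp_rot: [1.057, 1.55, 1.139]
contact_force: [-0.7, -0.1, 0.1]
grip_width: 40.1
```

Request:
{"method": "carry_out", "body": {
  "rows": [
    [0, 0, 0, 0],
    [0, 0, 0, 0],
    [0, 0, 0, 0]
  ],
  "hand": 24
}}

```text
time: 17.25
tool_pos: [519.1, 115.6, 146.0]
tcp_rot: [0.968, 1.549, 1.051]
contact_force: [-0.3, -0.0, 0.4]
grip_width: 26.3
```

Request:
{"method": "carry_out", "body": {
  "rows": [
    [-8, -3, -1, 0],
    [-16, -5, -1, 0],
    [-24, -5, -1, 0],
    [-32, -4, -1, 0],
    [-40, -2, -1, 0],
    [-48, 1, -1, 0],
    [-55, 6, -1, 0],
    [-62, 11, -1, 0],
    [-67, 13, -1, 0],
    [-70, 14, -1, 0],
    [-70, 14, -1, 0]
  ]
}}

```text
time: 18.17
tool_pos: [453.3, 129.9, 145.8]
tcp_rot: [0.636, 1.542, 0.72]
contact_force: [16.5, -1.7, -7.9]
grip_width: 24.5
```

Request:
{"method": "carry_out", "body": {
  "rows": [
    [5, 0, 0, 0],
    [5, 0, 0, 0],
    [5, 0, 30, 0],
    [5, 0, 65, 0],
    [5, 0, 100, 0],
    [5, 0, 100, 0]
  ],
  "hand": 40
}}

```text
time: 18.67
tool_pos: [460.3, 130.7, 251.9]
tcp_rot: [0.501, 1.533, 0.586]
contact_force: [0.3, 1.2, 0.4]
grip_width: 40.1
```

```bash
python3 - <<'E'
from h import *
st();w=capture("wrist");s=capture("side")
cv2.imwrite("pics/c9.png",np.hstack([cv2.resize(w,(400,300)),cv2.resize(s[60:225,160:380],(400,300))])[:,:,::-1])
E
```

```text
18.67 [460.3 130.7 251.9] jawyaw 4.8 F [0.3 1.2 0.4] w 40.1 q [0.1  0.22 1.63 0.02 1.26 0.01]
```

View pics/c9.png

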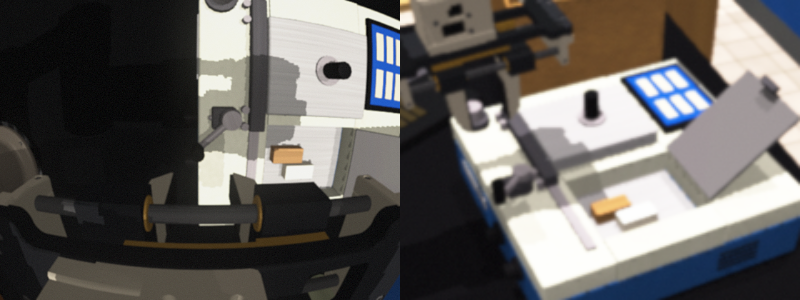

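The lever is out, with its tip at (197,153) in the left half. Now I'll go behind the head post with closed fingers.

Request:
{"method": "carry_out", "body": {
  "rows": [
    [28, 26, 0, 0],
    [56, 52, 0, 0],
    [84, 78, 0, 0],
    [112, 104, 0, 0],
    [140, 130, 0, 0],
    [157, 146, 0, 0],
    [157, 146, 0, 0],
    [157, 146, -40, 0],
    [157, 146, -75, 0],
    [157, 146, -95, 0],
    [157, 146, -104, 0],
    [157, 146, -104, 0]
  ],
  "hand": 0
}}

```text
time: 19.77
tool_pos: [612.6, 275.5, 139.0]
tcp_rot: [0.741, 1.547, 0.825]
contact_force: [-0.2, 0.0, 0.3]
grip_width: 0.3
```

Request:
{"method": "carry_out", "body": {
  "rows": [
    [1, -10, 0, 0],
    [2, -20, 0, 0],
    [3, -35, 0, 0],
    [4, -50, 0, 0],
    [5, -65, 0, 0],
    [6, -80, 0, 0],
    [7, -95, 0, 0],
    [9, -110, 0, 0],
    [10, -120, 0, 0],
    [11, -130, 0, 0],
    [11, -140, 0, 0],
    [11, -140, 0, 0]
  ]
}}

```text
time: 20.77
tool_pos: [623.9, 133.0, 138.9]
tcp_rot: [0.705, 1.548, 0.787]
contact_force: [-0.1, -0.2, -1.0]
grip_width: -0.2
```

Request:
{"method": "carry_out", "body": {
  "rows": [
    [1, -4, 1, 0],
    [1, -8, 1, 0],
    [1, -11, 1, 0],
    [1, -14, 1, 0],
    [1, -14, 1, 0]
  ]
}}

```text
time: 21.18
tool_pos: [624.5, 126.5, 139.6]
tcp_rot: [0.948, 1.539, 1.034]
contact_force: [1.6, 28.0, -2.0]
grip_width: 0.7
```

Request:
{"method": "carry_out", "body": {
  "rows": [
    [0, 6, 0, 0],
    [0, 10, 0, 0],
    [0, 10, 40, 0],
    [0, 10, 80, 0],
    [0, 10, 110, 0],
    [-40, 8, 110, 0],
    [-80, 5, 110, 0],
    [-120, 2, 110, 0],
    [-160, 0, 110, 0],
    [-168, -1, 110, 0],
    [-168, -1, 110, 0],
    [-168, -1, 110, 0]
  ],
  "hand": 40
}}

```text
time: 22.18
tool_pos: [457.3, 125.1, 250.4]
tcp_rot: [0.873, 1.538, 0.958]
contact_force: [0.2, 0.2, 1.0]
grip_width: 40.3
```

```bash
python3 - <<'E'
from h import *
st();w=capture("wrist");s=capture("side")
cv2.imwrite("pics/c10.png",np.hstack([cv2.resize(w,(400,300)),cv2.resize(s[60:225,160:380],(400,300))])[:,:,::-1])
E
```

```text
22.18 [457.3 125.1 250.4] jawyaw 4.9 F [0.2 0.2 1. ] w 40.3 q [ 0.09  0.21  1.64  0.03  1.27 -0.  ]
```

View pics/c10.png

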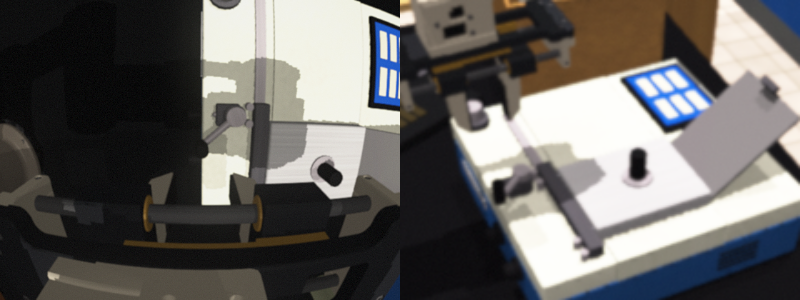

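The head is over the well. Now the lever back in.

Request:
{"method": "carry_out", "body": {
  "rows": [
    [0, 1, -40, 0],
    [0, 1, -75, 0],
    [0, 1, -95, 0],
    [0, 1, -104, 0],
    [0, 1, -104, 0]
  ]
}}

```text
time: 22.7
tool_pos: [457.9, 126.0, 143.6]
tcp_rot: [1.018, 1.541, 1.102]
contact_force: [-0.2, -0.5, 0.9]
grip_width: 40.4
```

Request:
{"method": "carry_out", "body": {
  "rows": [
    [0, 0, 0, 0],
    [0, 0, 0, 0],
    [0, 0, 0, 0]
  ],
  "hand": 24
}}

```text
time: 22.95
tool_pos: [459.1, 126.1, 144.9]
tcp_rot: [0.944, 1.54, 1.029]
contact_force: [-0.4, -0.1, 0.8]
grip_width: 25.4
```

Request:
{"method": "carry_out", "body": {
  "rows": [
    [7, -4, 0, 0],
    [14, -9, 0, 0],
    [22, -12, 0, 0],
    [30, -14, 0, 0],
    [38, -15, 0, 0],
    [46, -15, 0, 0],
    [54, -13, 0, 0],
    [61, -11, 0, 0],
    [66, -10, 0, 0],
    [70, -9, 0, 0],
    [70, -9, 0, 0]
  ]
}}

```text
time: 23.87
tool_pos: [523.9, 116.2, 144.1]
tcp_rot: [1.397, 1.547, 1.483]
contact_force: [-20.8, -8.7, 14.1]
grip_width: 24.1
```

Request:
{"method": "carry_out", "body": {
  "rows": [
    [-5, 0, 0, 0],
    [-5, 0, 0, 0],
    [-5, 0, 35, 0],
    [-5, 0, 70, 0],
    [-5, 0, 100, 0],
    [-15, 40, 100, 0],
    [-25, 80, 100, 0],
    [-35, 120, 100, 0],
    [-45, 150, 100, 0],
    [-45, 150, 100, 0],
    [-45, 150, 100, 0]
  ],
  "hand": 40
}}

```text
time: 24.78
tool_pos: [478.9, 268.2, 244.3]
tcp_rot: [1.335, 1.546, 1.424]
contact_force: [1.0, 0.1, 0.4]
grip_width: 40.1
```

```bash
python3 - <<'E'
from h import *
st();w=capture("wrist");s=capture("side")
cv2.imwrite("pics/c11.png",np.hstack([cv2.resize(w,(400,300)),cv2.resize(s[60:225,160:380],(400,300))])[:,:,::-1])
o=get_obs()
t=np.load("t.npy");c,sn=np.cos(t[2]),np.sin(t[2])
W=R.from_euler("xyz",o["tcp_rot"]).as_matrix();i=camera_info("wrist");M=np.array(i["mount"]);K=np.array(i["camera_matrix"])
for n,p in dict(pl=(-142,170,136),tip0=(-111,-41.7,164),post=(0,-60,175)).items():
    w=np.array([c*p[0]-sn*p[1]+t[0],sn*p[0]+c*p[1]+t[1],p[2]]);q=M[:3,:3].T@(W.T@(w-o["tool_pos"])-M[:3,3])
    th=np.arctan2(np.hypot(q[0],q[1]),q[2]);u=q[:2]/np.hypot(q[0],q[1])*th*K[0,0]+K[:2,2];print(n,(u/1.4).round(1))
E
```

```text
24.78 [478.9 268.2 244.3] jawyaw 5.1 F [1.  0.1 0.4] w 40.1 q [0.36 0.36 1.44 0.02 1.32 0.26]
pl [199.3  99.6]
tip0 [221.2 260.5]
post [295.8 268.5]
```

View pics/c11.png

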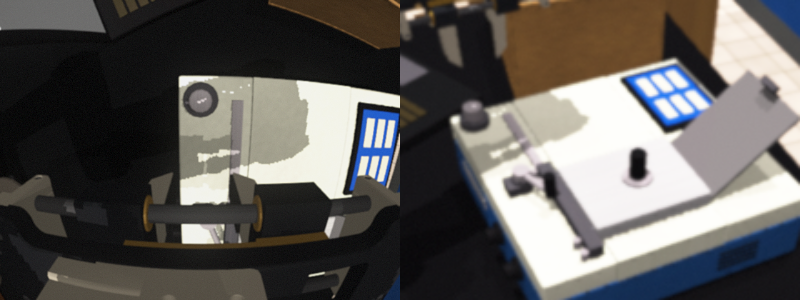

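The lever is in (side view, post at about (550,180)). The plunger is seen at (200,99), against a predicted (199,100). I'll press it.

Request:
{"method": "carry_out", "body": {
  "rows": [
    [-4, 30, 0, 0],
    [-8, 54, -20, 0],
    [-8, 54, -55, 0],
    [-8, 54, -90, 0],
    [-8, 54, -103, 0],
    [-8, 54, -110, 0],
    [-8, 54, -118, 0],
    [-8, 54, -123, 0],
    [-8, 54, -126, 0],
    [-8, 54, -126, 0],
    [-8, 54, -126, 0]
  ],
  "hand": 0
}}

```text
time: 25.8
tool_pos: [474.0, 319.2, 125.8]
tcp_rot: [1.096, 1.543, 1.181]
contact_force: [-12.0, -9.4, 44.0]
grip_width: 0.5
```

Request:
{"method": "carry_out", "body": {
  "rows": [
    [-3, 3, 0, 0],
    [-3, 3, -1, 0],
    [-3, 3, -1, 0]
  ]
}}

```text
time: 26.05
tool_pos: [473.9, 320.9, 128.2]
tcp_rot: [0.923, 1.538, 1.006]
contact_force: [-0.9, -4.8, 11.3]
grip_width: 0.5
```

```bash
python3 - <<'E'
from h import *
st();w=capture("scene");s=capture("side")
cv2.imwrite("pics/c12.png",np.hstack([cv2.resize(w[240:360,370:530],(400,300)),cv2.resize(s[60:150,160:280],(400,300))])[:,:,::-1])
print(R.from_euler('xyz',get_obs()['tcp_rot']).as_matrix().round(3))
E
```

```text
26.05 [473.9 320.9 128.2] jawyaw 4.7 F [-0.9 -4.8 11.3] w 0.5 q [0.45 0.5  1.56 0.02 1.05 0.36]
[[ 0.017 -0.083  0.996]
 [ 0.027  0.996  0.083]
 [-0.999  0.026  0.019]]
```

View pics/c12.png

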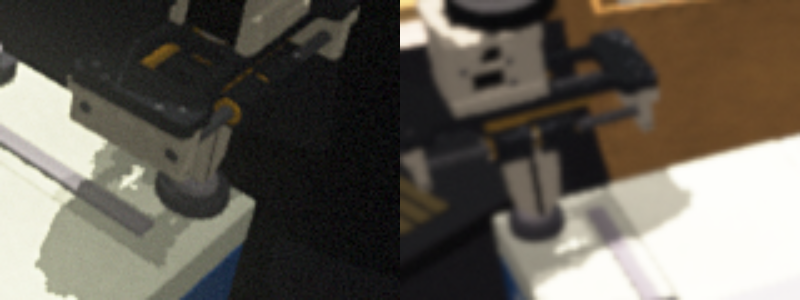

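Request:
{"method": "carry_out", "body": {
  "rows": [
    [-2, 1, -3, 0],
    [-2, 1, -6, 0],
    [-2, 1, -8, 0],
    [-2, 1, -8, 0],
    [-2, 1, -8, 0],
    [-2, 1, -8, 0]
  ]
}}

```text
time: 26.65
tool_pos: [474.1, 320.9, 125.9]
tcp_rot: [0.815, 1.534, 0.897]
contact_force: [-9.8, -8.5, 34.2]
grip_width: 0.5
```

Hard stop at z 125.9 with 34 N, where I expected about 122. I'll find where contact begins, to tell a z bias from an incomplete stroke.

Request:
{"method": "carry_out", "body": {
  "rows": [
    [0, 0, 6, 0],
    [0, 0, 6, 0],
    [0, 0, 6, 0]
  ]
}}

```text
time: 26.9
tool_pos: [476.4, 320.6, 135.1]
tcp_rot: [0.76, 1.528, 0.84]
contact_force: [-0.9, 0.9, 5.7]
grip_width: 0.3
```

Request:
{"method": "carry_out", "body": {
  "rows": [
    [0, 0, 2, 0],
    [0, 0, 2, 0],
    [0, 0, 2, 0]
  ]
}}

```text
time: 27.15
tool_pos: [478.0, 320.1, 138.6]
tcp_rot: [0.729, 1.525, 0.807]
contact_force: [-0.2, 0.9, 4.6]
grip_width: 0.1
```

Request:
{"method": "carry_out", "body": {
  "rows": [
    [0, 0, 2, 0],
    [0, 0, 2, 0],
    [0, 0, 2, 0]
  ]
}}

```text
time: 27.4
tool_pos: [478.2, 319.7, 140.5]
tcp_rot: [0.724, 1.525, 0.801]
contact_force: [1.5, -1.1, 1.9]
grip_width: 0.5
```

Request:
{"method": "carry_out", "body": {
  "rows": [
    [0, 0, 2, 0],
    [0, 0, 2, 0],
    [0, 0, 2, 0]
  ]
}}

```text
time: 27.65
tool_pos: [478.1, 319.7, 142.3]
tcp_rot: [0.727, 1.526, 0.805]
contact_force: [-0.0, -0.2, -0.7]
grip_width: 0.1
```

Contact ends at about z 140, so the stroke was 140 to 125.8, the full 14 mm, with a z bias of about 4 mm here. I'll retreat and do the final check.

Request:
{"method": "carry_out", "body": {
  "rows": [
    [0, 0, 40, 0],
    [0, 0, 80, 0],
    [0, 0, 110, 0],
    [-30, -30, 120, 0],
    [-50, -60, 120, 0],
    [-50, -90, 120, 0],
    [-50, -90, 120, 0],
    [-50, -90, 120, 0]
  ]
}}

```text
time: 28.32
tool_pos: [428.1, 228.8, 262.7]
tcp_rot: [0.722, 1.525, 0.797]
contact_force: [-0.6, 0.2, -0.4]
grip_width: 0.5
```

```bash
python3 - <<'E'
from h import *
st();w=capture("scene");s=capture("side")
cv2.imwrite("pics/c13.png",np.vstack([np.hstack([cv2.resize(w[200:410,140:500],(400,300)),cv2.resize(s[80:245,180:400],(400,300))]),np.hstack([cv2.resize(w,(400,300)),cv2.resize(s,(400,300))])])[:,:,::-1])
E
```

```text
28.32 [428.1 228.8 262.7] jawyaw 4.3 F [-0.6  0.2 -0.4] w 0.5 q [0.32 0.22 1.6  0.02 1.29 0.24]
```

The viewer limit is reached, so I'll check the final state numerically against the projected positions.

```bash
python3 - <<'E'
from h import *
s=capture("side");s0=cv2.imread("pics/side0.png")[:,:,::-1]
t=np.load("t.npy");c,sn=np.cos(t[2]),np.sin(t[2])
def W(p):return [c*p[0]-sn*p[1]+t[0],sn*p[0]+c*p[1]+t[1],p[2]]
def dark(im,uv,r=9):
    u,v=np.round(uv).astype(int);g=im[v-r:v+r+1,u-r:u+r+1].max(2)<70;y,x=np.nonzero(g);return len(x),(x.mean()-r+u).round(1) if len(x) else None,(y.mean()-r+v).round(1) if len(x) else None
for n,p in dict(post2=(0,-60,155),tip0=(-111.1,-41.7,153),tip1=(-171,-26.3,153)).items():
    u=proj("side",[W(p)])[0];print(n,u.round(1),"now",dark(s,u),"start",dark(s0,u))
u=proj("side",[W((-142,170,136))])[0].round().astype(int);a=s0[u[1]-12:u[1]+13,u[0]-10:u[0]+11].astype(int);b=s[u[1]-12:u[1]+13,u[0]-10:u[0]+11].astype(int)
print("plunger patch mean per row",a.mean((1,2)).round()[::3],b.mean((1,2)).round()[::3])
h=lambda im:cv2.cvtColor(np.ascontiguousarray(im),cv2.COLOR_RGB2HSV)
for n,f in dict(weight=lambda h:(h[...,0]>18)&(h[...,0]<30)&(h[...,1]>190)&(h[...,2]>120),red=lambda h:((h[...,0]<5)|(h[...,0]>175))&(h[...,1]>180)&(h[...,2]>100)).items():
    for im in(s0,s):
        m=f(h(im));m[:280]=0;m[:,460:]=0;y,x=np.nonzero(m);print(n,len(x),x.mean().round(1),y.mean().round(1))
d=np.abs(s0.astype(int)-s)[370:412,220:262].mean();print("jar patch diff",d.round(1))
E
```

```text
post2 [290.5 150.4] now (119, np.float64(290.5), np.float64(150.1)) start (0, None, None)
tip0 [241.8 160.1] now (87, np.float64(242.3), np.float64(161.6)) start (72, np.float64(241.9), np.float64(160.4))
tip1 [213.7 163.6] now (10, np.float64(221.6), np.float64(165.5)) start (11, np.float64(221.6), np.float64(165.6))
plunger patch mean per row [ 24.  26.  27. 103. 158. 106. 133. 128. 163.] [ 25.  27.  27.  67. 112.  83. 113. 101. 108.]
weight 385 357.9 358.5
weight 371 360.5 358.4
red 711 219.2 325.7
red 716 219.2 325.7
jar patch diff 9.6
```

```bash
python3 -c "
from plant import *
print(close_job())"
```

```text
the job is handed in; nothing more can be done
None
```

The full sequence ran and the job is handed in; the interface gives no verdict.

**What I did:**
- I pressed the hatch in and it sprang open and stayed open.
- Two specimen bars were present: the white one (marble or ceramic, I could not tell which) and the smaller pale-wood one. I laid both flat, side by side, on the well floor. I left the larger wood bar and the pink, orange and purple look-alikes alone.
- I flipped the lever out, pushed the head to its end stop (28 N at the stop), and flipped the lever back in to its stop.
- I pushed the plunger down and let it come back up.

**Checks that agreed:**
- **Bars:** the last view of the well, before the head covered it, showed both bars flat.
- **Head post and lever tip:** in the last side image both were within 2 px of where they should be with the head over the well and the lever in.
- **Screwdriver and weight:** the screwdriver did not move. The brass weight was within 3 px of its start.
- **Arm:** it was clear of everything at hand-in, with no contact force.

**Checks that disagreed or were weaker:**
- **Plunger depth:** the stop read z 125.9, not the expected 122. Contact ended at about 140, so I take it as the full 14 mm stroke with a z bias of about 4 mm.
- **Plunger back up:** I inferred this from the fingers losing contact near z 140. The brightness check at the plunger was inconclusive because the arm shaded it.
- **Jar:** its image patch differed slightly from the start (mean 9.6 grey levels). I take that as shadow, because nothing came near the jar after an earlier view showed it in place.
- **Final picture:** I had used all 16 views, so the final state was checked by numbers only, and I did not recheck the hatch after the plunger press.

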